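# Pry up the power unit and shim its front edge

## Robot

A 6-joint arm with a two-finger parallel gripper is mounted at the origin on a cart in front of the work surface, level with it; the furniture and walls round the work are solid. World frame = base frame: x ahead of the robot, y to its left, z up, the work surface at z = 0. Lengths are in m, angles in rad, forces in N, time in s.
With the tool pointing down it reaches from about 0.325 to 0.775 m from the base axis. Payload 5.5 kg.
Tool frame: the origin (TCP) lies between the finger pads; the fingertips stand arm.tips_ahead ahead of it and the grasp point (between the pads) lies 3 mm ahead of it (arm.tips_ahead is the distance from the TCP to the fingertips, in m); z points along the fingers, y is the direction in which the jaws open and shut (so a half turn about z gives the same grasp; the last joint's range is limited). The gripper opens to 85 mm and grips with 20 to 120 N. Pads are 22 mm wide; open, the fingers measure 114 mm over their backs; the gripper's body (76 mm by 85 mm) begins 54 mm behind the grasp point. The pads swing forward as they close: fully open they stand 13 mm farther back than shut.
Start: joints at [1.156, 0.091, 1.231, -0, 1.82, -0.057], TCP at [0.21, 0.562, 0.253] pointing down, gripper open.
Joint ranges: [-2.87, 2.87], [-0.86, 2.18], [0.17, 2.46], [-1.51, 4.65], [0.06, 2.69], [-2.65, 2.65]. Speed limits (rad/s): [2.57, 2.57, 3.01, 3.14, 3.14, 3.14].

## Interface

Orientations are given as a rotation vector (axis times angle).
In Python, from plant import arm gives the robot as it stands. The module is installed in compiled form; this text tells all that it offers.
- The arm moves only by the tool jog_arm, never from a script. Its argument "targets" is a list of rows, each a list of 7 numbers: the shift along the tool's x, y, z in mm, then the turn, a rotation vector about the tool's x, y, z in degrees, then the opening, from 0 (shut) to 1 (fully open). A call has 1 to 12 rows; each row is the pose to reach, as a shift and turn from the pose commanded when the call began, along the tool's axes at that moment; what a row does not reach only later rows make up. A row lasts 1/12 s, in which the tool goes at most 41.7 mm and 7.16 degrees, less where a joint would pass 70% of its speed; a pose out of reach is approached as far as the arm can. A call with a gripper value outside its range is refused whole. The fingers move at their own pace and stop on an object; the grip force is fixed at half the most. Time passes only in rows, so rows that repeat a pose let the fingers close. It gives the time, the measured TCP pose, the force and the opening at its end, in the units of the state.
- arm.read_state(): the state, without advancing time (a new reading comes with each control period).
- arm.camera(name): name is "side" or "top" or "wrist"; returns the picture (384x512x3 uint8, red, green, blue); there is no depth.
- arm.camera_model(name): a dict with "vfov" (degrees; the focal length in pixels is half the picture's height over the tangent of half this angle, whatever the lens; pixels are square), "cx", "cy" (the principal point, pixels), "R" (3x3) and "t" (3): a world point X has camera coordinates R X + t. Camera axes: x right, y down, z forward; pixel columns grow to the right and rows downward; lengths in m; the calibration is good to about 2 mm. A picture is of the moment at which its call begins: read the wrist's pose just before it. camera_model takes no time and is no camera call; for the wrist camera it gives the pose at the moment of the call.
- arm.job_done(): hands the job in, once; it reports no verdict.
The state is a dict: "t": time; "qpos": joint angles; "qvel": joint speeds; "joint_efforts": joint torques, N m; "eef_pos": TCP position; "orientation": TCP orientation; "wrist_force": force on the tool from outside, world axes, zero at the start; "torque": the same for the moment, N m; "width": opening from 0.0 (shut) to 1.0 (fully open).
Only numpy, scipy, OpenCV 4.12 (cv2) and the standard library are available. Lean on these libraries where they do the work, as an engineer would, in place of code of your own. Each camera call takes 0.05 s, during which the arm holds its last target. There are 200 camera calls.

## Task

The front of the heavy grey power unit has to stand on the wooden shim so that air gets in underneath. Lever the front edge up with the pry bar over the steel fulcrum and leave the bar propping it; slide the shim, nose first and straight in, well under the edge at the yellow mark; then take the bar again, let the unit down on the shim and lay the bar flat on the table, clear of the unit and the fulcrum. Raise the unit with the bar only, do not shove it out of its place, and leave the two bottles beside it standing where they are.

Things in the scene. Friction and masses are not known exactly. Their poses are not given: they have to be found in the camera images.
- unit: heavy loose grey power unit, about 1.8 kg: case 130 (x) x 240 (y) x 55 mm on four 20 mm tall rubber feet (22 mm across, at x = +-40, y = +-103 mm), so its flat underside is 20 mm and its top 75 mm above the table. Origin on the table under its centre; x from the black front panel (x = -65 mm) to the back, y to the left. The rear feet stay down when the front is levered up
- unit_edge (a point): bottom front edge of the unit over the shim's place, under the middle of the yellow mark (44 mm wide): at x = -65, y = -50, z = +20 mm in the unit's frame
- fulcrum: dark steel ridge fixed to the table in front of the unit, left of its middle: foot 30 x 60 x 12 mm, round crest (radius 6 mm) along its y axis, its top 24 mm above the table and 30 to 36 mm in front of the unit's front face. Origin on the table under the middle of the crest; axes parallel to the unit's at the start
- pry_bar: loose straight pry bar, 250 mm, about 0.6 kg, lying flat. Long axis x: orange handle with black bands (20 wide x 18 mm high) from x = -123 to +32 mm, then steel blade (24 wide x 4 mm thick) to the tip at x = +125 mm; the underside is one flat plane. Origin in the underside, halfway along. It balances at about x = -30 mm
- bar_tip (a point): tip of the pry bar, at x = +125, z = +2 mm in its frame. With the bar over the crest, the tip 10 to 20 mm behind the unit's front face and the handle end down on the table, the bar's own weight keeps the edge up (about 34 mm) when let go. The tip goes in sloping down at about 25 degrees
- shim: wooden slab 115 (x) x 40 (y) x 26 mm (z), 0.12 kg, lying flat, with a chamfered nose at +x and a green band (x = -53 to -23 mm) to hold it by across its width. Origin in the middle of the underside. Too thick for the 20 mm gap until the edge is raised
- shim_nose (a point): front end of the shim's nose, at x = +57.5, z = +13 mm in the shim's frame
- diluent_1: small bottle with blue cap, 33 mm diameter, 58 mm tall, standing near the unit, to be left alone; origin under its centre
- spray_bottle: slim spray bottle, 36 mm wide, 120 mm tall, standing near the unit, to be left alone; origin under its centre
Things that resemble listed ones, but are neither listed nor needed, are in the scene too. Leave any pink look-alike of the fulcrum alone. What is shaped like the shim but purple is not meant.

How it is judged:
By the outcome, as a careful person would: the job done as asked, in the order asked, and still so for the second after the job is handed in, with the robot touching nothing.
It also fails if it takes over 72 s, if anything falls off the work surface, if the arm or the gripper's body presses on something with over 40 N, if the wrist force passes 120 N, or if a joint passes its speed limit or range.

## Working session

There is one attempt and no reset: what is moved stays moved. The work goes in short steps, Python scripts to look and compute and a tool call to move; the robot and the scene stay as the last step left them, time stands still between calls to the robot, and variables do not carry over. Pictures are saved under pics/ and viewed, about 8 in all and at most 12, crops included, and the job is handed in when it is done.

Besides the shell and the picture viewer there is one more tool, called after "Call:" as name(argument=value, ...), one argument or row to a line, values as JSON. jog_arm: Moves the arm, as the interface text tells. Its arguments: {"type":"object","properties":{"targets":{"type":"array","items":{"type":"array","items":{"type":"number"}}}},"required":["targets"]}

```bash
mkdir -p pics; cat > h.py <<'E'
import numpy as np, cv2
from plant import arm
def snap(cam,name):
    m=arm.camera_model(cam); im=arm.camera(cam)
    cv2.imwrite(f'pics/{name}.png',im[:,:,::-1]); return im,m
def f(m): return 192/np.tan(np.radians(m['vfov'])/2)
def ray(m,u,v):
    R=np.array(m['R']);t=np.array(m['t'])
    d=R.T@np.array([(u-m['cx'])/f(m),(v-m['cy'])/f(m),1]); return -R.T@t,d
def on(m,u,v,z):
    o,d=ray(m,u,v); return o+d*(z-o[2])/d[2]
def proj(m,X):
    c=np.array(m['R'])@np.array(X)+np.array(m['t']); return c[:2]/c[2]*f(m)+[m['cx'],m['cy']]
E
python3 - <<'E'
from h import *
print(arm.tips_ahead); s=arm.read_state(); print(s)
a,m=snap('top','top0'); b,n=snap('side','side0')
for q in(m,n):print({k:np.round(v,3).tolist() for k,v in q.items()})
cv2.imwrite('pics/both0.png',cv2.resize(np.vstack([a,b])[:,:,::-1],None,fx=.78,fy=.78))
E
```

```text
0.022
{'t': 0.0, 'qpos': array([ 1.15629250e+00,  9.18908415e-02,  1.23194043e+00, -8.92756117e-06,
        1.81977444e+00, -5.67168991e-02]), 'qvel': array([-0.00081136,  0.00025524, -0.00042154, -0.00024936,  0.00107064,
       -0.00047606]), 'joint_efforts': array([-1.99850465e-04, -4.58740103e+01, -4.18018627e+01, -1.54889290e-04,
        1.19873902e-02,  1.08907724e-05]), 'eef_pos': array([0.21003662, 0.56177563, 0.25210086]), 'orientation': array([-5.58938531e-01, -3.09100035e+00,  3.07745779e-03]), 'wrist_force': array([ 1.25798777,  0.37466281, -0.27350478]), 'torque': array([-0.00070431, -0.00649436, -0.00367725]), 'width': 0.9958314385028979}
{'vfov': 52.15, 'cx': 250.284, 'cy': 191.975, 'R': [[-0.003, -1.0, -0.025], [-0.998, 0.005, -0.058], [0.058, 0.025, -0.998]], 't': [0.178, 0.549, 1.31]}
{'vfov': 49.019, 'cx': 256.995, 'cy': 197.287, 'R': [[-0.999, -0.04, 0.006], [-0.034, 0.74, -0.672], [0.023, -0.672, -0.74]], 't': [0.563, -0.064, 1.633]}
```

View pics/top0.png

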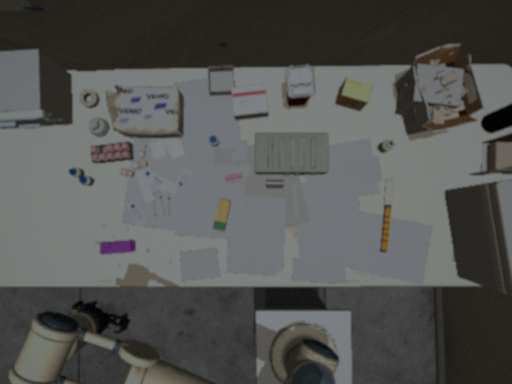

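View pics/side0.png

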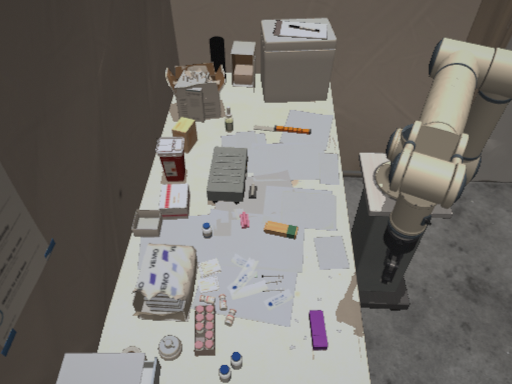

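The top view shows these:
- The unit is at about (290,153), and the dark fulcrum at (275,184). The pink look-alike at (233,178) is not it.
- The bar is at (387,215), with its blade pointing away from the robot.
- The shim is yellow-green at (222,213). The purple look-alike at (117,247) is not it.
- The bottles are at (213,141) and (387,146). Other blue-capped bottles at (75,172) and (87,180) are not meant.

Next I'll get coarse positions and a close crop.

```bash
python3 - <<'E'
from h import *
m=arm.camera_model('top'); n=arm.camera_model('side')
im=cv2.imread('pics/top0.png')
cv2.imwrite('pics/crop0.png',cv2.resize(cv2.convertScaleAbs(im[120:262,195:405],alpha=1.5),None,fx=3.8,fy=3.8,interpolation=cv2.INTER_CUBIC))
for k,(u,v,z) in dict(unitFL=(255,173,.02),unitFR=(328,174,.02),unitTL=(255,132,.075),ful=(275,184,.024),barend=(383.5,252,.018),bartip=(390,179,.004),shimg=(219,229,.026),shimn=(225,199,.026),b1=(213,141,.058),b2=(387,146,.1)).items():
    X=on(m,u,v,z); print(k,X.round(3),'side px',proj(n,X).round(0))
E
```

```text
unitFL [0.614 0.159 0.02 ] side px [241. 203.]
unitFR [ 0.61  -0.087  0.02 ] side px [246. 157.]
unitTL [0.743 0.158 0.075] side px [205. 191.]
ful [0.576 0.092 0.024] side px [253. 189.]
barend [ 0.348 -0.267  0.018] side px [310. 131.]
bartip [ 0.593 -0.299  0.004] side px [253. 127.]
shimg [0.426 0.28  0.026] side px [294. 230.]
shimn [0.526 0.26  0.026] side px [265. 224.]
b1 [0.718 0.297 0.058] side px [207. 225.]
b2 [ 0.689 -0.261  0.1  ] side px [229. 114.]
```

View pics/crop0.png

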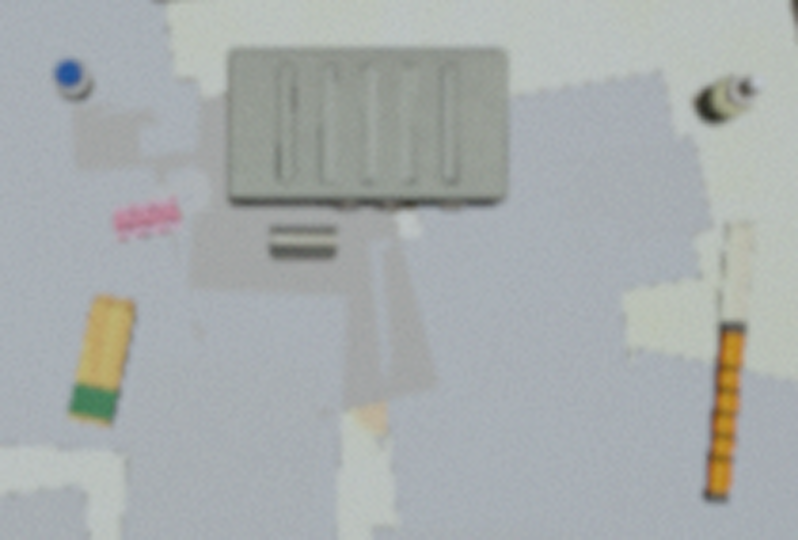

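```bash
cat >> h.py <<'E'
from scipy.spatial.transform import Rotation as Ro
def down(yaw,pitch=0):
    "tool x along world yaw direction, z down, then pitched nose-down by pitch (deg) about the axis left of yaw"
    return Ro.from_euler('z',yaw,degrees=True)*Ro.from_euler('y',pitch,degrees=True)*Ro.from_euler('x',180,degrees=True)
def go(p,R,flip=False,start=None):
    s=arm.read_state(); p0=np.array(s['eef_pos']);R0=Ro.from_rotvec(s['orientation'])
    if start: p0,R0=start
    c=[R,R*Ro.from_euler('z',180,degrees=True)]
    for r in c:
        d=R0.inv()
        sh=R0.inv().apply(np.array(p)-p0)*1e3; rv=np.degrees((R0.inv()*r).as_rotvec())
        print('shift',sh.round(1),'turn',rv.round(1),'|',round(np.linalg.norm(sh)),round(np.linalg.norm(rv)))
def st():
    s=arm.read_state();R=Ro.from_rotvec(s['orientation']).as_matrix()
    print('t',round(s['t'],2),'p',np.round(s['eef_pos'],4),'x',R[:,0].round(3),'z',R[:,2].round(3),'F',np.round(s['wrist_force'],1),'w',round(s['width'],3),'q',np.round(s['qpos'],2))
E
python3 - <<'E'
from h import *
st(); go([.44,-.279,.22],down(-7.4))
m=arm.camera_model('wrist'); R=np.array(m['R']); c=-R.T@np.array(m['t']); s=arm.read_state()
T=Ro.from_rotvec(s['orientation']); print('cam in tool',T.inv().apply(c-s['eef_pos']), 'axis in tool',T.inv().apply(R[2]),m['vfov'])
E
```

```text
t 0.1 p [0.21   0.5618 0.2523] x [-0.937  0.35   0.   ] z [-0.001 -0.002 -1.   ] F [ 0.5 -0.4 -0.5] w 0.998 q [ 1.16  0.09  1.23  0.    1.82 -0.06]
shift [-509.9 -707.    33.5] turn [-0.000e+00  1.000e-01  1.669e+02] | 872 167
shift [-509.9 -707.    33.5] turn [ -0.1  -0.  -13.1] | 872 13
cam in tool [ 0.07343048 -0.00054656 -0.12247411] axis in tool [-2.85734684e-01 -6.84346512e-04  9.58308521e-01] 63.805439736654215
```

Call:
jog_arm(
  targets=[
    [-510,-707,33,0,0,-13,1],
    [-510,-707,33,0,0,-13,1],
    [-510,-707,33,0,0,-13,1],
    [-510,-707,33,0,0,-13,1],
    [-510,-707,33,0,0,-13,1],
    [-510,-707,33,0,0,-13,1],
    [-510,-707,33,0,0,-13,1],
    [-510,-707,33,0,0,-13,1],
    [-510,-707,33,0,0,-13,1],
    [-510,-707,33,0,0,-13,1],
    [-510,-707,33,0,0,-13,1],
    [-510,-707,33,0,0,-13,1],
  ],
)

```text
t: 1.1
eef_pos: [0.3417, 0.0782, 0.2341]
orientation: [0.205, 3.134, 0.0]
wrist_force: [0.8, 0.2, 0.6]
width: 1.0
```

```bash
python3 - <<'E'
from h import *
st(); go([.44,-.279,.20],down(-7.4))
E
```

```text
t 1.1 p [0.3417 0.0782 0.2341] x [-0.992  0.13  -0.001] z [ 0.001  0.    -1.   ] F [0.8 0.2 0.6] w 1.0 q [ 0.13 -0.6   1.84  0.    1.9  -1.31]
shift [-143.8 -341.4   34.1] turn [  0.   -0.  179.9] | 372 180
shift [-143.8 -341.4   34.1] turn [ 0.   0.  -0.1] | 372 0
```

Call:
jog_arm(
  targets=[
    [-144,-341,34,0,0,0,1],
    [-144,-341,34,0,0,0,1],
    [-144,-341,34,0,0,0,1],
    [-144,-341,34,0,0,0,1],
    [-144,-341,34,0,0,0,1],
    [-144,-341,34,0,0,0,1],
    [-144,-341,34,0,0,0,1],
    [-144,-341,34,0,0,0,1],
    [-144,-341,34,0,0,0,1],
    [-144,-341,34,0,0,0,1],
    [-144,-341,34,0,0,0,1],
  ],
)

```text
t: 2.02
eef_pos: [0.4397, -0.2781, 0.1981]
orientation: [-0.21, -3.131, -0.004]
wrist_force: [-0.4, -0.4, -0.2]
width: 1.001
```

```bash
python3 - <<'E'
from h import *
st(); im,m=snap('wrist','w1')
np.save('w1.npy',m,allow_pickle=True)
# orange mask -> handle axis on z=.018
hsv=cv2.cvtColor(im,cv2.COLOR_RGB2HSV)
k=cv2.inRange(hsv,(8,150,120),(22,255,255))
pts=np.argwhere(k)[:,::-1].astype(float); print(len(pts))
P=np.array([on(m,u,v,.018) for u,v in pts])
r=cv2.minAreaRect(P[:,:2].astype(np.float32)*1000); print(r); print(cv2.boxPoints(r).round(1))
E
```

```text
t 2.02 p [ 0.4397 -0.2781  0.1981] x [-0.991  0.133  0.004] z [-0.004  0.003 -1.   ] F [-0.4 -0.4 -0.2] w 1.001 q [-0.63 -0.12  1.54  0.    1.73 -2.07]
71
((381.3935546875, -273.9068908691406), (54.43274688720703, 15.024507522583008), 0.41625258326530457)
[[ 354.1 -266.6]
 [ 354.2 -281.6]
 [ 408.7 -281.2]
 [ 408.6 -266.2]]
```

View pics/w1.png

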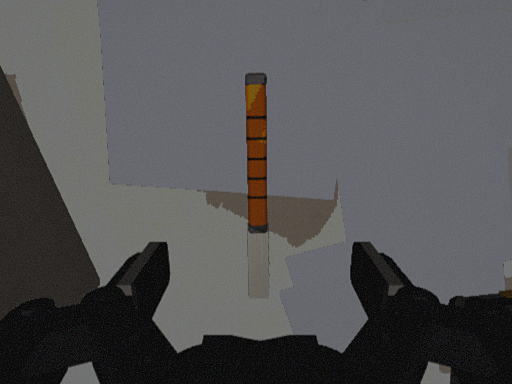

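The handle runs from (256,74) at its end to the band at (258,231), and the blade tip is at (259,298). The bar is nearly aligned with the tool. Next I'll compute its pose.

```bash
python3 - <<'E'
from h import *
m=np.load('w1.npy',allow_pickle=True).item()
E=on(m,256,74,.018);J=on(m,258,231,.018);T=on(m,259,298,.004)
print(E,J,T); d=J-E; print(np.degrees(np.arctan2(d[1],d[0])),np.linalg.norm(d),np.linalg.norm((T-E)[:2]),np.degrees(np.arctan2(*(T-E)[[1,0]])))
u=(T-E)[:2]/np.linalg.norm((T-E)[:2]); yaw=np.degrees(np.arctan2(u[1],u[0]))
g=(E[:2]*1+u*.083+T[:2]-u*.165+ J[:2]-u*.072)/3; print('grip',g,yaw)
go([*g,.026],down(yaw))
E
```

```text
[ 0.34540797 -0.26882786  0.018     ] [ 0.50143334 -0.28831568  0.018     ] [ 0.59390938 -0.29980821  0.004     ]
-7.11946496007967 0.15723769049353764 0.25042511214955937 -7.106324996629467
grip [ 0.42931122 -0.27930009] -7.106324996629467
shift [  9.8  -4.  173.2] turn [-2.000e-01 -1.000e-01  1.795e+02] | 174 180
shift [  9.8  -4.  173.2] turn [ 0.1 -0.1 -0.5] | 174 0
```

Call:
jog_arm(
  targets=[
    [10,-4,40,0,0,0,1],
    [10,-4,80,0,0,-0.5,1],
    [10,-4,120,0,0,-0.5,1],
    [10,-4,155,0,0,-0.5,1],
    [10,-4,174,0,0,-0.5,0.6],
    [10,-4,174,0,0,-0.5,0.3],
    [10,-4,174,0,0,-0.5,0],
    [10,-4,174,0,0,-0.5,0],
    [10,-4,174,0,0,-0.5,0],
    [10,-4,174,0,0,-0.5,0],
    [10,-4,174,0,0,-0.5,0],
    [10,-4,174,0,0,-0.5,0],
  ],
)

```text
t: 3.07
eef_pos: [0.4314, -0.2799, 0.0297]
orientation: [0.191, 3.131, -0.003]
wrist_force: [-1.2, 2.1, 6.6]
width: 0.215
```

```bash
python3 - <<'E'
from h import *
st()
E
```

```text
t 3.07 p [ 0.4314 -0.2799  0.0297] x [-0.993  0.122 -0.005] z [ 0.004 -0.002 -1.   ] F [-1.2  2.1  6.6] w 0.215 q [-0.64 -0.07  1.79  0.    1.41 -2.09]
```

Call:
jog_arm(
  targets=[
    [0,0,-15,0,0,0,0],
    [0,0,-35,0,0,0,0],
    [0,0,-70,0,0,0,0],
    [0,15,-105,0,0,0,0],
    [3,45,-140,0,0,-2,0],
    [5,80,-175,0,0,-3,0],
    [8,115,-205,0,0,-4,0],
    [10,150,-220,0,0,-6,0],
    [13,190,-220,0,0,-6,0],
    [13,230,-220,0,0,-6,0],
    [13,260,-220,0,0,-6,0],
    [13,260,-220,0,0,-6,0],
  ],
)

```text
t: 4.07
eef_pos: [0.4486, -0.0134, 0.2469]
orientation: [0.014, 3.14, 0.007]
wrist_force: [-1.2, -0.5, -6.9]
width: 0.212
```

```bash
python3 - <<'E'
from h import *
st(); im,m=snap('wrist','w2')
np.save('w2.npy',m,allow_pickle=True);st()
cv2.imwrite('pics/w2b.png',cv2.convertScaleAbs(im[:,:,::-1],alpha=2))
E
```

```text
t 4.07 p [ 0.4486 -0.0134  0.2469] x [-1.     0.009 -0.001] z [ 0.001  0.004 -1.   ] F [-1.2 -0.5 -6.9] w 0.212 q [-0.11 -0.32  1.62  0.    1.84 -1.67]
t 4.12 p [ 0.4484 -0.0164  0.2466] x [-1.     0.011 -0.   ] z [ 0.     0.001 -1.   ] F [ 0.1 -1.  -5.3] w 0.208 q [-0.11 -0.32  1.62  0.    1.84 -1.67]
```

View pics/w2b.png

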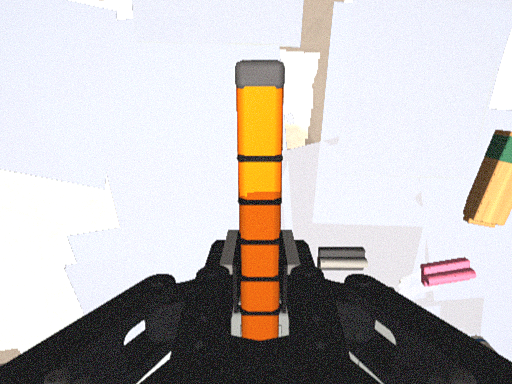

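Call:
jog_arm(
  targets=[
    [-35,15,0,0,0,0,0],
    [-70,30,0,0,0,0,0],
    [-100,40,0,0,0,0,0],
    [-100,40,0,0,0,0,0],
    [-100,40,0,0,0,0,0],
    [-100,40,0,0,0,0,0],
  ],
)

```text
t: 4.62
eef_pos: [0.549, 0.0176, 0.2456]
orientation: [-0.029, -3.139, 0.001]
wrist_force: [-1.0, 0.3, -5.0]
width: 0.213
```

```bash
python3 - <<'E'
from h import *
m=np.load('w2.npy',allow_pickle=True).item()
for a in(0,):
  T=Ro.from_matrix(np.array([[-1,.010,0],[.010,1,0],[0,0,-1.]]).T); p=np.array([.4484,-.0155,.2467])
  for z in (.0117,.0297): print('end expected px',proj(m,p+T.apply([.083,0,z])))
st(); im,m=snap('wrist','w3')
np.save('w3.npy',m,allow_pickle=True);st()
cv2.imwrite('pics/w3b.png',cv2.resize(cv2.convertScaleAbs(im[:,:,::-1],alpha=2),None,fx=1.5,fy=1.5))
E
```

```text
end expected px [255.00692667  72.63143762]
end expected px [255.40862193  75.54495246]
t 4.62 p [0.549  0.0176 0.2456] x [-1.     0.018  0.002] z [-0.002 -0.    -1.   ] F [-1.   0.3 -5. ] w 0.213 q [-0.03 -0.05  1.38 -0.    1.81 -1.58]
t 4.67 p [0.5488 0.0175 0.2464] x [-1.     0.019  0.001] z [-0.001 -0.    -1.   ] F [-0.   0.5 -6.1] w 0.212 q [-0.03 -0.05  1.38 -0.    1.81 -1.58]
```

View pics/w3b.png

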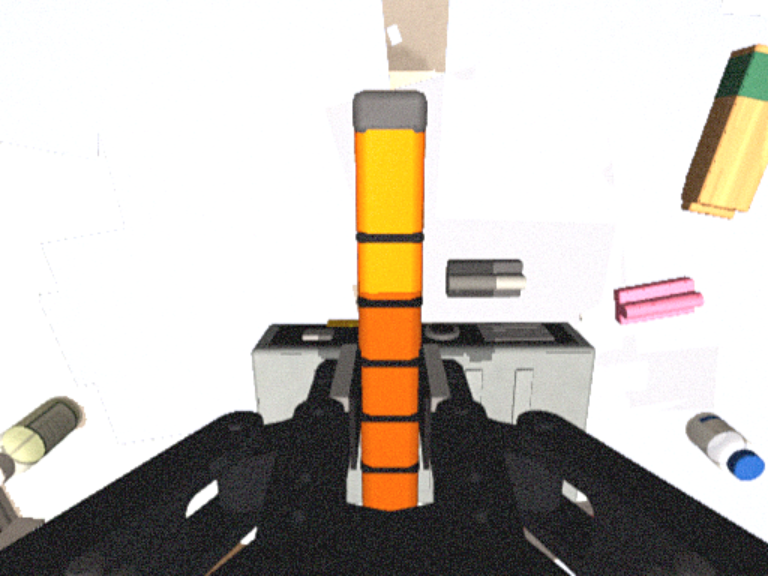

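```bash
python3 - <<'E'
from h import *
from scipy.optimize import least_squares
m1=np.load('w1.npy',allow_pickle=True).item(); m=np.load('w3.npy',allow_pickle=True).item()
E=on(m1,256,74,.018); bx=[-.123+np.linalg.norm(on(m1,257,v,.018)-E) for v in (117,138,158,178,197)]
print(np.round(bx,4))
rows=np.array([92,238,301,362,419,470])/1.5; cols=np.array([390,390,390,390.5,391,391])/1.5
xs=np.array([-.123,*bx])
s=arm.read_state(); T=Ro.from_rotvec(s['orientation']); p=np.array(s['eef_pos'])
def pred(q):
    g,h,th,y0,yw=q
    out=[]
    for x in xs:
        L=x-g
        out.append(proj(m,p+T.apply([-L*np.cos(th)*1-0, y0+L*yw, h+L*np.sin(th)])))
    return np.array(out)
r=least_squares(lambda q:(pred(q)-np.c_[cols,rows]).ravel(),[-.04,.0117,0,0,0]); print('grip x, top depth, pitch(deg,+tip down), lat, yaw',r.x[:2].round(4),np.degrees(r.x[2]).round(2),r.x[3].round(4),np.degrees(r.x[4]).round(2)); print(r.fun.round(1))
h=.0117
r2=least_squares(lambda q:(pred([q[0],h,*q[1:]])-np.c_[cols,rows]).ravel(),[-.04,0,0,0]); print('h fixed',r2.x[0].round(4),np.degrees(r2.x[1]).round(2),r2.fun.round(1))
q=lambda u,v,z:on(m,u/1.5,v/1.5,z).round(4)
print('bot edge',q(272,325,.02),q(575,322,.02)); print('top front edge',q(257,349,.075),q(590,347,.075))
print('ful near corners z.012',q(447,260,.012),q(521,260,.012),' z0',q(447,260,0),'crest line', q(447,287,.024),q(525,283,.024), 'far', q(486,298,.012),q(486,298,.02))
print('mark',q(328,323,.02))
E
```

```text
[-0.0843 -0.0643 -0.0446 -0.0241 -0.0038]
grip x, top depth, pitch(deg,+tip down), lat, yaw [-0.0361  0.0104] 0.81 0.0001 0.18
[-0.2  0.1  0.1 -0.7  0.3  0.9  0.  -0.1 -0.2 -0.3 -0.1  0.1]
h fixed -0.0364 0.34 [-0.2  1.6  0.1 -0.6  0.3  0.6  0.  -0.7 -0.2 -1.  -0.1 -0.6]
bot edge [ 0.6117 -0.0789  0.02  ] [0.6136 0.1651 0.02  ]
top front edge [ 0.6077 -0.0754  0.075 ] [0.6105 0.1541 0.075 ]
ful near corners z.012 [0.5624 0.0623 0.012 ] [0.5635 0.1209 0.012 ]  z0 [0.5653 0.0638 0.    ] crest line [0.581  0.0612 0.024 ] [0.5789 0.1216 0.024 ] far [0.5946 0.0945 0.012 ] [0.592  0.0928 0.02  ]
mark [ 0.6108 -0.0336  0.02  ]
```

```bash
cat >> h.py <<'E'
C=np.array([.5785,.0915,.018]); YAW=-0.6
def bar(th,over,r,back=0,gx=-.036,h=.0288,po=0.6):
    "TCP and R for the bar at pitch th (tip down +), tip 'over' past the face when th=24, r from crest centre"
    s=(.0325+over-.006*np.sin(np.radians(24)))/np.cos(np.radians(24))-back
    y=Ro.from_euler('z',YAW,degrees=True); t=np.radians(th)
    d=y.apply([np.cos(t),0,-np.sin(t)]); n=y.apply([np.sin(t),0,np.cos(t)])
    return C+r*n+(s-(.125-gx))*d+h*n, down(YAW,th-po)
E
python3 - <<'E'
from h import *
st(); S=None
for a in [(24,.018,.008,.060)]:
    p,R=bar(*a); print(p); go(p+[0,0,.06],R); go(p,R)
    p2,R2=bar(24,.018,.008); print('insert');go(p2,R2,start=(p,R*Ro.from_euler('z',180,degrees=True)))
E
```

```text
t 4.67 p [0.5488 0.0175 0.2464] x [-1.     0.019  0.001] z [-0.001 -0.    -1.   ] F [-0.   0.5 -6.1] w 0.212 q [-0.03 -0.05  1.38 -0.    1.81 -1.58]
[0.43964156 0.09295418 0.12010977]
shift [110.5  73.4  66.3] turn [ 3.640e+01 -1.000e-01  1.758e+02] | 148 180
shift [110.5  73.4  66.3] turn [ 0.1 23.4 -0.5] | 148 23
shift [110.5  73.4 126.3] turn [ 3.640e+01 -1.000e-01  1.758e+02] | 183 180
shift [110.5  73.4 126.3] turn [ 0.1 23.4 -0.5] | 183 23
insert
shift [-60.   -0.    0.6] turn [   0.    0. -180.] | 60 180
shift [-60.   -0.    0.6] turn [0. 0. 0.] | 60 0
```

Call:
jog_arm(
  targets=[
    [30,20,0,0,4,0,0],
    [60,40,0,0,10,0,0],
    [90,60,20,0,16,-0.5,0],
    [110,73,45,0,22,-0.5,0],
    [110,73,66,0,23.4,-0.5,0],
    [110,73,90,0,23.4,-0.5,0],
    [110,73,110,0,23.4,-0.5,0],
    [110,73,126,0,23.4,-0.5,0],
    [110,73,126,0,23.4,-0.5,0],
    [110,73,126,0,23.4,-0.5,0],
    [110,73,126,0,23.4,-0.5,0],
  ],
)

```text
t: 5.58
eef_pos: [0.4412, 0.0929, 0.1222]
orientation: [-0.013, -2.737, -0.005]
wrist_force: [0.8, 0.1, -5.9]
width: 0.213
```

```bash
python3 - <<'E'
from h import *
a,m=snap('side','s4');st(); go(*bar(24,.018,.008,.06)); go(*bar(24,.018,.008))
b=arm.camera('wrist')
A=cv2.resize(a[140:230,205:325],(800,600))[:,:,::-1]
cv2.imwrite('pics/s4c.png',A)
E
```

```text
t 5.63 p [0.4415 0.0931 0.1224] x [-0.919  0.008  0.393] z [-0.393  0.006 -0.919] F [ 0.8  0.1 -5.1] w 0.212 q [ 0.1   0.05  1.55  0.05  1.94 -1.45]
shift [ 0.8 -0.1  2.8] turn [-4.000e-01  1.000e-01 -1.799e+02] | 3 180
shift [ 0.8 -0.1  2.8] turn [0.1 0.2 0.1] | 3 0
shift [-59.2  -0.2   3.7] turn [-4.000e-01  1.000e-01 -1.799e+02] | 59 180
shift [-59.2  -0.2   3.7] turn [0.1 0.2 0.1] | 59 0
```

View pics/s4c.png

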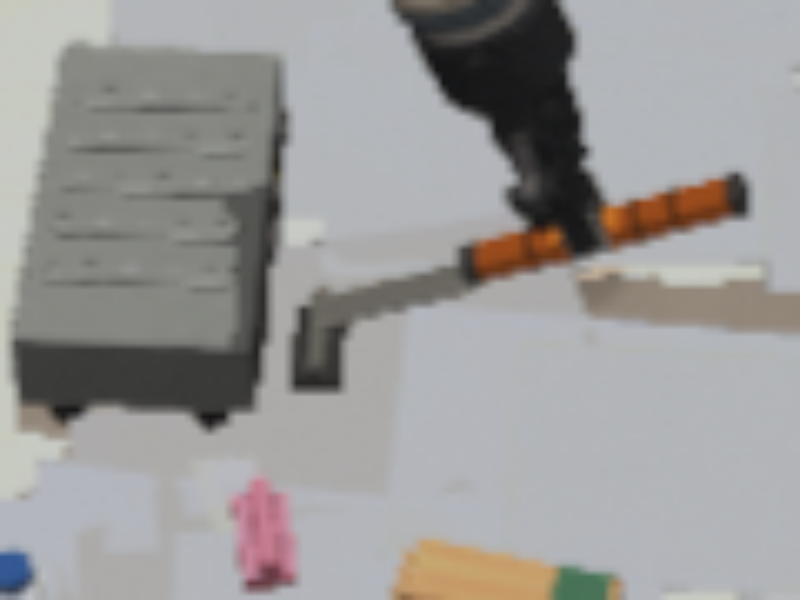

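Call:
jog_arm(
  targets=[
    [-10,0,3,0,0,0,0],
    [-20,0,3.5,0,0,0,0],
    [-30,0,3.5,0,0,0,0],
    [-30,0,3.5,0,0,0,0],
    [-30,0,3.5,0,0,0,0],
  ],
)

```text
t: 6.1
eef_pos: [0.4674, 0.0931, 0.1053]
orientation: [-0.012, -2.734, -0.005]
wrist_force: [0.9, -1.2, -5.0]
width: 0.212
```

```bash
python3 - <<'E'
from h import *
st(); go(*bar(24,.018,.008))
E
```

```text
t 6.1 p [0.4674 0.0931 0.1053] x [-0.918  0.008  0.397] z [-0.397  0.005 -0.918] F [ 0.9 -1.2 -5. ] w 0.212 q [ 0.1   0.13  1.5   0.05  1.92 -1.46]
shift [-28.6  -0.5  -1.9] turn [-1.000e-01  1.000e-01 -1.799e+02] | 29 180
shift [-28.6  -0.5  -1.9] turn [0.1 0.  0.1] | 29 0
```

Call:
jog_arm(
  targets=[
    [-2,0,-2,0,0,0,0],
    [-10,0,-2,0,0,0,0],
    [-20,0,-2,0,0,0,0],
    [-29,0,-2,0,0,0,0],
    [-29,0,-2,0,0,0,0],
    [-29,0,-2,0,0,0,0],
  ],
)

```text
t: 6.6
eef_pos: [0.4942, 0.0929, 0.0951]
orientation: [-0.012, -2.732, -0.005]
wrist_force: [0.0, 0.1, -5.6]
width: 0.215
```

```bash
python3 - <<'E'
from h import *
a,m=snap('side','s5');st(); go(*bar(24,.018,.008)); 
w=arm.camera('wrist')
A=cv2.resize(a[140:230,205:325],(533,400),interpolation=cv2.INTER_CUBIC);B=cv2.resize(cv2.convertScaleAbs(w[170:340,60:460],alpha=2),(533,227))
cv2.imwrite('pics/s5c.png',np.vstack([A[60:],B])[:,:,::-1])
for t in (18,12,6,0,-6.5): print(t);go(*bar(t,.018,.0055))
E
```

```text
t 6.65 p [0.4941 0.0929 0.0954] x [-0.917  0.008  0.398] z [-0.398  0.005 -0.917] F [ 0.2  0.1 -5.9] w 0.214 q [ 0.09  0.21  1.43  0.04  1.91 -1.46]
shift [-0.2 -0.5 -0.5] turn [ 1.000e-01  1.000e-01 -1.799e+02] | 1 180
shift [-0.2 -0.5 -0.5] turn [ 0.1 -0.1  0.1] | 1 0
18
shift [ 2.8 -0.6 13.7] turn [ 9.500e+00  1.000e-01 -1.796e+02] | 14 180
shift [ 2.8 -0.6 13.7] turn [ 0.1 -6.   0.1] | 14 6
12
shift [ 4.6 -0.6 25.4] turn [ 1.890e+01  1.000e-01 -1.789e+02] | 26 180
shift [ 4.6 -0.6 25.4] turn [  0.1 -12.    0.1] | 26 12
6
shift [ 5.3 -0.6 37.3] turn [ 2.820e+01  1.000e-01 -1.777e+02] | 38 180
shift [ 5.3 -0.6 37.3] turn [  0.1 -18.    0.1] | 38 18
0
shift [ 4.7 -0.6 49.2] turn [ 3.75e+01  1.00e-01 -1.76e+02] | 49 180
shift [ 4.7 -0.6 49.2] turn [  0.1 -24.    0.1] | 49 24
-6.5
shift [ 2.7 -0.6 61.9] turn [ 4.740e+01  1.000e-01 -1.736e+02] | 62 180
shift [ 2.7 -0.6 61.9] turn [  0.1 -30.5   0.1] | 62 31
```

View pics/s5c.png

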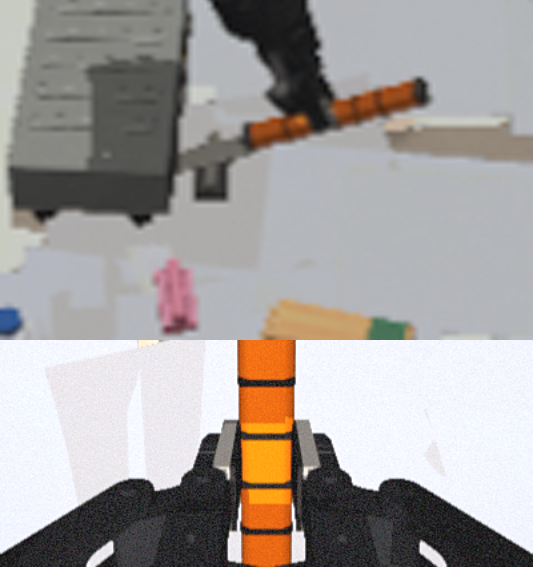

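Call:
jog_arm(
  targets=[
    [1.5,0,7,0,-3,0,0],
    [3,0,14,0,-6,0,0],
    [4,0,20,0,-9,0,0],
    [4.6,0,25.5,0,-12,0,0],
    [5,0,31.5,0,-15,0,0],
    [5.3,0,37.5,0,-18,0,0],
    [5.3,0,37.5,0,-18,0,0],
    [5.3,0,37.5,0,-18,0,0],
  ],
)

```text
t: 7.37
eef_pos: [0.4741, 0.0932, 0.0644]
orientation: [-0.013, -3.049, -0.004]
wrist_force: [0.8, -0.4, -3.5]
width: 0.212
```

```bash
python3 - <<'E'
from h import *
st()
for t in (6,3,0,-3,-6.8): print(t);go(*bar(t,.018,.0055))
E
```

```text
t 7.37 p [0.4741 0.0932 0.0644] x [-0.996  0.009  0.093] z [-0.093  0.003 -0.996] F [ 0.8 -0.4 -3.5] w 0.212 q [ 0.11 -0.1   1.76  0.01  1.57 -1.45]
6
shift [-0.2 -0.6  0.9] turn [-1.000e-01  2.000e-01 -1.799e+02] | 1 180
shift [-0.2 -0.6  0.9] turn [0.1 0.1 0.1] | 1 0
3
shift [ 1.5 -0.6  6.6] turn [   4.6    0.2 -179.8] | 7 180
shift [ 1.5 -0.6  6.6] turn [ 0.1 -2.9  0.1] | 7 3
0
shift [ 2.9 -0.6 12.4] turn [   9.3    0.2 -179.7] | 13 180
shift [ 2.9 -0.6 12.4] turn [ 0.1 -5.9  0.1] | 13 6
-3
shift [ 4.  -0.6 18.3] turn [  14.     0.2 -179.4] | 19 180
shift [ 4.  -0.6 18.3] turn [ 0.1 -8.9  0.1] | 19 9
-6.8
shift [ 5.  -0.6 25.8] turn [  19.9    0.2 -178.8] | 26 180
shift [ 5.  -0.6 25.8] turn [  0.1 -12.7   0.1] | 26 13
```

Call:
jog_arm(
  targets=[
    [1.5,0,6.5,0,-3,0,0],
    [3,0,12.5,0,-6,0,0],
    [4,0,18.5,0,-9,0,0],
    [5,0,24,0,-12,0,0],
    [5,0,27,0,-13,0,0],
    [5,0,27,0,-13,0,0],
    [5,0,27,0,-13,0,0],
  ],
)

```text
t: 7.95
eef_pos: [0.4683, 0.0934, 0.0416]
orientation: [0.014, 3.005, 0.002]
wrist_force: [-4.4, -1.6, 14.6]
width: 0.213
```

```bash
python3 - <<'E'
from h import *
a,m=snap('side','s6');st(); go(*bar(-6.8,.018,.006)); 
A=cv2.resize(a[140:230,205:325],(700,525),interpolation=cv2.INTER_CUBIC)
cv2.imwrite('pics/s6c.png',A[:,:,::-1])
E
```

```text
t 8.0 p [0.4683 0.0934 0.0416] x [-0.991  0.009 -0.136] z [ 0.136  0.001 -0.991] F [-4.8 -1.3 13.8] w 0.216 q [ 0.14 -0.3   1.98 -0.02  1.33 -1.42]
shift [ 1.8 -0.8  1.7] turn [  -0.6    0.2 -179.9] | 3 180
shift [ 1.8 -0.8  1.7] turn [0.1 0.4 0.1] | 3 0
```

View pics/s6c.png

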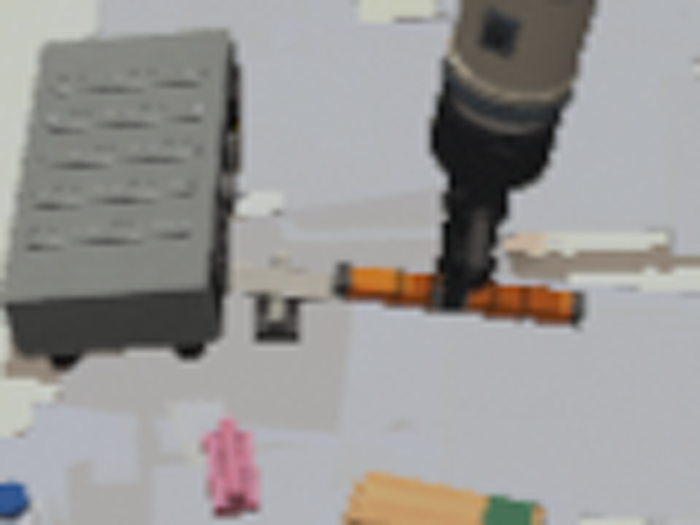

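Call:
jog_arm(
  targets=[
    [0,0,0,0,0,0,0.4],
    [0,0,0,0,0,0,0.8],
    [0,0,0,0,0,0,1],
    [0,0,0,0,0,0,1],
    [0,0,-20,0,0,0,1],
    [0,0,-60,0,0,0,1],
    [0,0,-100,0,4,0,1],
    [0,30,-130,0,8,0,1],
    [5,70,-160,0,8,0,1],
    [5,110,-160,0,8,0,1],
    [5,150,-160,0,8,0,1],
    [5,180,-160,0,8,0,1],
  ],
)

```text
t: 9.0
eef_pos: [0.4422, 0.2758, 0.196]
orientation: [-0.013, -3.135, -0.005]
wrist_force: [0.2, 0.1, -1.4]
width: 1.001
```

Call:
jog_arm(
  targets=[
    [0,0,0,0,0,0,1],
    [0,0,0,0,0,0,1],
    [0,0,0,0,0,0,1],
  ],
)

```text
t: 9.25
eef_pos: [0.4422, 0.273, 0.1945]
orientation: [-0.013, -3.133, -0.001]
wrist_force: [-0.2, -0.0, -0.3]
width: 1.001
```

```bash
python3 - <<'E'
from h import *
st(); a,_=snap('side','s7'); im,m=snap('wrist','w7'); np.save('w7.npy',m,allow_pickle=True); st()
hsv=cv2.cvtColor(im,cv2.COLOR_RGB2HSV)
g=cv2.inRange(hsv,(45,80,25),(90,255,255)); cs=max(cv2.findContours(g,0,1)[0],key=cv2.contourArea)
P=np.array([on(m,*c[0],.026)[:2] for c in cs.astype(float)]); r=cv2.minAreaRect((P*1000).astype(np.float32)); print(r, cv2.minAreaRect(cs))
A=cv2.resize(a[140:230,205:325],(512,384),interpolation=cv2.INTER_CUBIC)
cv2.imwrite('pics/w7c.png',np.vstack([A[:200],cv2.convertScaleAbs(im,alpha=2)])[:,:,::-1])
E
```

```text
t 9.25 p [0.4422 0.273  0.1945] x [-1.     0.008  0.008] z [-0.008  0.001 -1.   ] F [-0.2 -0.  -0.3] w 1.001 q [ 0.48 -0.12  1.55  0.    1.73 -1.08]
t 9.35 p [0.4425 0.2722 0.1949] x [-1.     0.01   0.007] z [-0.007  0.001 -1.   ] F [ 0.9  0.3 -0.3] w 1.002 q [ 0.48 -0.13  1.55  0.    1.73 -1.08]
((436.6598815917969, 279.4788818359375), (38.62028121948242, 27.32823371887207), 77.99491119384766) ((267.0961608886719, 171.5192413330078), (40.007694244384766, 27.65237808227539), 11.309932708740234)
```

View pics/w7c.png

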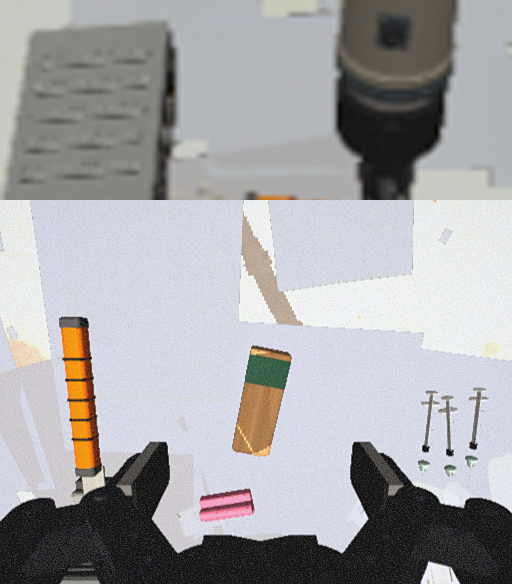

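```bash
python3 - <<'E'
from h import *
go([.4347,.2799,.027],down(-12))
E
```

```text
shift [  6.6   7.4 168. ] turn [   0.6    0.  -168.6] | 168 169
shift [  6.6   7.4 168. ] turn [ 0.  -0.4 11.4] | 168 11
```

Call:
jog_arm(
  targets=[
    [6.5,7.5,40,0,0,5,1],
    [6.5,7.5,80,0,-0.4,11.4,1],
    [6.5,7.5,120,0,-0.4,11.4,1],
    [6.5,7.5,155,0,-0.4,11.4,1],
    [6.5,7.5,168,0,-0.4,11.4,1],
    [6.5,7.5,168,0,-0.4,11.4,0.6],
    [6.5,7.5,168,0,-0.4,11.4,0.3],
    [6.5,7.5,168,0,-0.4,11.4,0],
    [6.5,7.5,168,0,-0.4,11.4,0],
    [6.5,7.5,168,0,-0.4,11.4,0],
    [6.5,7.5,168,0,-0.4,11.4,0],
  ],
)

```text
t: 10.27
eef_pos: [0.4368, 0.2821, 0.0309]
orientation: [0.326, 3.119, 0.007]
wrist_force: [-0.4, -0.0, 5.9]
width: 0.45
```

```bash
python3 - <<'E'
from h import *
st(); s=arm.read_state(); g=s['eef_pos'][2]
print('above'); go([.45,-.012,.13],down(-.6))
E
```

```text
t 10.27 p [0.4368 0.2821 0.0309] x [-0.978  0.207 -0.005] z [ 0.006  0.004 -1.   ] F [-0.4 -0.   5.9] w 0.45 q [ 0.51 -0.06  1.78  0.    1.41 -0.86]
above
shift [ -74.1 -284.5 -100.1] turn [  0.4  -0.4 168.7] | 311 169
shift [ -74.1 -284.5 -100.1] turn [  0.3   0.3 -11.3] | 311 11
```

Call:
jog_arm(
  targets=[
    [0,0,-30,0,0,0,0],
    [0,0,-65,0,0,0,0],
    [0,0,-100,0,0,0,0],
    [-10,-40,-100,0,0,-2,0],
    [-20,-80,-100,0,0,-4,0],
    [-30,-120,-100,0,0,-6,0],
    [-40,-160,-100,0,0,-8,0],
    [-51,-200,-100,0,0,-9,0],
    [-62,-240,-100,0,0,-11.3,0],
    [-74,-284,-100,0,0,-11.3,0],
    [-74,-284,-100,0,0,-11.3,0],
    [-74,-284,-100,0,0,-11.3,0],
  ],
)

```text
t: 11.27
eef_pos: [0.4489, -0.0145, 0.1282]
orientation: [0.025, 3.139, 0.001]
wrist_force: [1.0, 1.2, -1.1]
width: 0.451
```

```bash
python3 - <<'E'
from h import *
st(); im,m=snap('wrist','w8'); np.save('w8.npy',m,allow_pickle=True); st()
hsv=cv2.cvtColor(im,cv2.COLOR_RGB2HSV)
g=cv2.inRange(hsv,(45,80,15),(90,255,255)); print(cv2.minAreaRect(max(cv2.findContours(g,0,1)[0],key=cv2.contourArea)))
cv2.imwrite('pics/w8b.png',cv2.convertScaleAbs(im,alpha=2.2)[:,:,::-1])
go([.47,-.0115,.033],down(-.6))
E
```

```text
t 11.27 p [ 0.4489 -0.0145  0.1282] x [-1.     0.016 -0.002] z [ 0.002  0.001 -1.   ] F [ 1.   1.2 -1.1] w 0.451 q [-0.11 -0.32  1.83  0.    1.63 -1.66]
t 11.32 p [ 0.4489 -0.0128  0.128 ] x [-1.     0.014 -0.002] z [ 0.002  0.002 -1.   ] F [ 0.8  1.5 -1.1] w 0.454 q [-0.11 -0.32  1.83  0.    1.63 -1.66]
((259.7005920410156, 263.6483459472656), (90.01678466796875, 54.2887077331543), 0.6437457203865051)
shift [-21.    1.4  95. ] turn [ 1.000e-01 -1.000e-01  1.798e+02] | 97 180
shift [-21.    1.4  95. ] turn [ 0.1  0.1 -0.2] | 97 0
```

View pics/w8b.png

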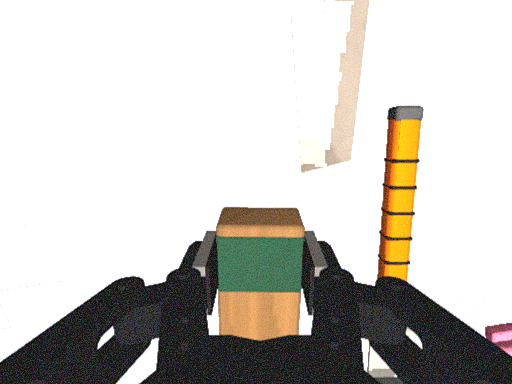

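```bash
python3 - <<'E'
from h import *
m=np.load('w8.npy',allow_pickle=True).item(); ztop=.128-.0309+.026
for v in (236,290):
    X=on(m,260,v,ztop); print(X, 'tool dx', .4489-X[0])
X=on(m,219,265,ztop);Y=on(m,301,265,ztop);print(X,Y)
E
```

```text
[ 0.43549319 -0.01438105  0.1231    ] tool dx 0.013406806161418428
[ 0.46375023 -0.01483739  0.1231    ] tool dx -0.014850233115096756
[ 0.4499519  -0.03371378  0.1231    ] [0.45058711 0.00447482 0.1231    ]
```

Call:
jog_arm(
  targets=[
    [-10,3,30,0,0,0,0],
    [-21,3,60,0,0,0,0],
    [-21,3,85,0,0,0,0],
    [-21,3,94,0,0,0,0],
    [-21,3,94,0,0,0,0],
    [-21,3,94,0,0,0,0],
  ],
)

```text
t: 11.82
eef_pos: [0.4698, -0.0077, 0.0336]
orientation: [0.013, 3.141, 0.002]
wrist_force: [0.0, -0.2, -1.8]
width: 0.452
```

```bash
python3 - <<'E'
from h import *
st(); go([.564,-.011,.0325],down(-.6))
E
```

```text
t 11.82 p [ 0.4698 -0.0077  0.0336] x [-1.     0.008 -0.   ] z [ 0.     0.001 -1.   ] F [ 0.  -0.2 -1.8] w 0.452 q [-0.09 -0.19  1.9   0.    1.44 -1.65]
shift [-94.2  -2.5   1.1] turn [-0.000e+00  1.000e-01 -1.799e+02] | 94 180
shift [-94.2  -2.5   1.1] turn [0.1 0.  0.1] | 94 0
```

Call:
jog_arm(
  targets=[
    [-12,-2,1,0,0,0,0],
    [-24,-2.5,1,0,0,0,0],
    [-36,-2.5,1,0,0,0,0],
    [-48,-2.5,1,0,0,0,0],
    [-58,-2.5,1,0,0,0,0],
    [-58,-2.5,1,0,0,0,0],
  ],
)

```text
t: 12.32
eef_pos: [0.5294, -0.0114, 0.0331]
orientation: [0.015, 3.139, 0.002]
wrist_force: [-0.6, 0.2, -1.2]
width: 0.451
```

```bash
python3 - <<'E'
from h import *
st(); a,_=snap('side','s9'); go([.564,-.011,.0325],down(-.6))
E
```

```text
t 12.32 p [ 0.5294 -0.0114  0.0331] x [-1.     0.009 -0.002] z [ 0.002  0.001 -1.   ] F [-0.6  0.2 -1.2] w 0.451 q [-0.09 -0.03  1.75  0.    1.42 -1.65]
shift [-35.6   0.8   0.3] turn [-1.000e-01  1.000e-01 -1.799e+02] | 36 180
shift [-35.6   0.8   0.3] turn [0.1 0.1 0.1] | 36 0
```

Call:
jog_arm(
  targets=[
    [-9,0,0,0,0,0,0],
    [-18,0,0,0,0,0,0],
    [-27,0,0,0,0,0,0],
    [-36,0,0,0,0,0,0],
    [-36,0,0,0,0,0,0],
    [-36,0,0,0,0,0,0],
  ],
)

```text
t: 12.87
eef_pos: [0.5639, -0.0128, 0.0317]
orientation: [-0.017, -3.141, -0.002]
wrist_force: [-0.4, -0.2, -1.7]
width: 0.454
```

```bash
python3 - <<'E'
from h import *
st(); a,_=snap('side','s10'); w,m=snap('wrist','w10'); np.save('w10.npy',m,allow_pickle=True)
A=cv2.resize(a[130:230,205:325],(512,427),interpolation=cv2.INTER_CUBIC)
cv2.imwrite('pics/s10c.png',np.vstack([A[:330],cv2.resize(cv2.convertScaleAbs(w[180:],alpha=2.2),(512,204))])[:,:,::-1])
E
```

```text
t 12.87 p [ 0.5639 -0.0128  0.0317] x [-1.     0.011  0.001] z [-0.001  0.001 -1.   ] F [-0.4 -0.2 -1.7] w 0.454 q [-0.08  0.07  1.65  0.    1.42 -1.64]
```

View pics/s10c.png

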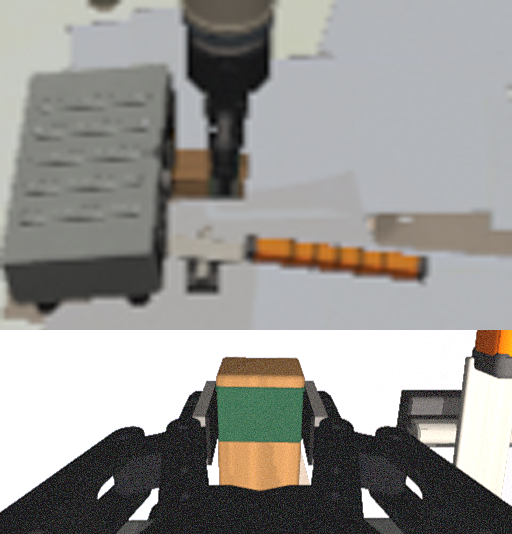

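Call:
jog_arm(
  targets=[
    [0,0,0,0,0,0,0.55],
    [0,0,0,0,0,0,0.7],
    [0,0,0,0,0,0,0.8],
    [0,0,-5,0,0,0,0.8],
    [0,0,-25,0,0,0,0.8],
    [0,0,-60,0,0,0,0.8],
    [10,0,-100,0,0,0,1],
    [40,30,-130,0,0,0,1],
    [70,70,-140,0,0,0,1],
    [95,105,-140,0,0,0,1],
    [95,105,-140,0,0,0,1],
    [95,105,-140,0,0,0,1],
  ],
)

```text
t: 13.97
eef_pos: [0.4682, 0.0959, 0.1741]
orientation: [0.011, 3.139, 0.005]
wrist_force: [-1.1, 0.6, 0.8]
width: 0.998
```

```bash
python3 - <<'E'
from h import *
m=np.load('w8.npy',allow_pickle=True).item()
print('w8 bar end',on(m,405,112,.018), 'junction col', on(m,393,283,.038))
st(); im,m=snap('wrist','w11'); np.save('w11.npy',m,allow_pickle=True)
hsv=cv2.cvtColor(im,cv2.COLOR_RGB2HSV)
k=cv2.inRange(hsv,(5,140,60),(22,255,255)); k=cv2.morphologyEx(k,cv2.MORPH_CLOSE,np.ones((9,9)))
c=max(cv2.findContours(k,0,1)[0],key=cv2.contourArea); r=cv2.minAreaRect(c); print(r)
b=cv2.boxPoints(r);print(b.round()); 
b=b[np.argsort(b[:,1])]; t=b[:2].mean(0)
print('orange rear end',t,on(m,*t,.019))
# axis line at two rows
for v in (t[1]+10,t[1]+60,t[1]+110):
    cc=np.where(k[int(v)])[0]; print(v,cc.min(),cc.max(),on(m,cc.mean(),v,.025))
s=Ro.from_euler('z',0); go([.4683,.0934,.0416],Ro.from_matrix(np.c_[[-.991,.009,-.136],np.cross([.136,.001,-.991],[-.991,.009,-.136]),[.136,.001,-.991]]))
E
```

```text
w8 bar end [0.38774853 0.09273905 0.018     ] junction col [0.51829228 0.08974427 0.038     ]
t 13.97 p [0.4682 0.0959 0.1741] x [-1.     0.007 -0.003] z [ 0.003  0.003 -1.   ] F [-1.1  0.6  0.8] w 0.998 q [ 0.13 -0.25  1.69  0.    1.69 -1.43]
((256.5, 172.5), (157.0, 21.0), 90.0)
[[246.  94.]
 [267.  94.]
 [267. 251.]
 [246. 251.]]
orange rear end [256.5  94. ] [0.39237689 0.09391771 0.019     ]
104.0 246 267 [0.40052332 0.09387596 0.025     ]
154.0 246 266 [0.44334377 0.09298825 0.025     ]
204.0 247 266 [0.49041158 0.09294484 0.025     ]
shift [  1.1  -1.2 131.8] turn [-0.  -7.7  0.1] | 132 8
shift [  1.1  -1.2 131.8] turn [ 1.200e+01 -1.000e-01 -1.795e+02] | 132 180
```

Call:
jog_arm(
  targets=[
    [1,-1,30,0,-3,0,1],
    [1,-1,65,0,-7.7,0,1],
    [1,-1,100,0,-7.7,0,1],
    [1,-1,122,0,-7.7,0,1],
    [1,-1,131,0,-7.7,0,1],
    [1,-1,131,0,-7.7,0,1],
    [1,-1,131,0,-7.7,0,0.5],
    [1,-1,131,0,-7.7,0,0],
    [1,-1,131,0,-7.7,0,0],
    [1,-1,131,0,-7.7,0,0],
    [1,-1,131,0,-7.7,0,0],
    [1,-1,131,0,-7.7,0,0],
  ],
)

```text
t: 15.02
eef_pos: [0.4693, 0.0924, 0.0424]
orientation: [0.016, 3.005, 0.001]
wrist_force: [-1.9, 0.7, 3.9]
width: 0.212
```

```bash
python3 - <<'E'
from h import *
st()
for t in (-6.8,0,6,12,18,24): print(t);go(*bar(t,.018,.0065))
E
```

```text
t 15.02 p [0.4693 0.0924 0.0424] x [-0.991  0.01  -0.136] z [ 0.136  0.    -0.991] F [-1.9  0.7  3.9] w 0.212 q [ 0.14 -0.3   1.98 -0.02  1.33 -1.42]
-6.8
shift [2.9 0.2 1.8] turn [ 6.0e-01 -1.0e-01  1.8e+02] | 3 180
shift [2.9 0.2 1.8] turn [ 0.1  0.4 -0. ] | 3 0
0
shift [ -2.3   0.2 -10.7] turn [ 1.130e+01 -1.000e-01  1.796e+02] | 11 180
shift [ -2.3   0.2 -10.7] turn [ 0.1  7.2 -0. ] | 11 7
6
shift [ -8.1   0.3 -21.1] turn [-2.070e+01  1.000e-01 -1.788e+02] | 23 180
shift [ -8.1   0.3 -21.1] turn [ 0.1 13.2  0. ] | 23 13
12
shift [-14.9   0.3 -30.9] turn [-3.000e+01  1.000e-01 -1.775e+02] | 34 180
shift [-14.9   0.3 -30.9] turn [ 0.1 19.2  0. ] | 34 19
18
shift [-22.7   0.3 -39.9] turn [-3.930e+01  1.000e-01 -1.757e+02] | 46 180
shift [-22.7   0.3 -39.9] turn [ 0.1 25.2  0. ] | 46 25
24
shift [-31.4   0.3 -48.1] turn [-4.840e+01  1.000e-01 -1.734e+02] | 57 180
shift [-31.4   0.3 -48.1] turn [ 0.1 31.2  0. ] | 57 31
```

Call:
jog_arm(
  targets=[
    [-1,0,-3,0,1.7,0,0],
    [-2.5,0,-6,0,3.4,0,0],
    [-4,0,-9.5,0,5.1,0,0],
    [-5,0,-12.5,0,6.8,0,0],
    [-8,0,-18,0,9.8,0,0],
    [-11,0,-23,0,12.8,0,0],
    [-14,0,-28,0,15.8,0,0],
    [-18,0,-33,0,18.8,0,0],
    [-18,0,-33,0,18.8,0,0],
    [-18,0,-33,0,18.8,0,0],
  ],
)

```text
t: 15.85
eef_pos: [0.4827, 0.092, 0.0753]
orientation: [-0.016, -2.949, -0.003]
wrist_force: [1.9, -0.1, -3.7]
width: 0.21
```

```bash
python3 - <<'E'
from h import *
st(); go(*bar(12,.018,.008)); go(*bar(12,.018,.008,.07))
E
```

```text
t 15.85 p [0.4827 0.092  0.0753] x [-0.981  0.01   0.192] z [-0.192  0.003 -0.981] F [ 1.9 -0.1 -3.7] w 0.21 q [ 0.1   0.    1.65  0.02  1.68 -1.46]
shift [ 2.8  0.5 -0.7] turn [ 6.0e-01 -1.0e-01  1.8e+02] | 3 180
shift [ 2.8  0.5 -0.7] turn [ 0.1  0.4 -0. ] | 3 0
shift [72.8  0.5 -1.9] turn [ 6.0e-01 -1.0e-01  1.8e+02] | 73 180
shift [72.8  0.5 -1.9] turn [ 0.1  0.4 -0. ] | 73 0
```

Call:
jog_arm(
  targets=[
    [3,0,-1,0,0,0,0],
    [10,0,-1.5,0,0,0,0],
    [20,0,-1.5,0,0,0,0],
    [32,0,-1.5,0,0,0,0],
    [45,0,-2,0,0,0,0],
    [60,0,-2,0,0,0,0],
    [75,0,-2,0,0,0,0],
    [75,0,-2,0,0,0,0],
    [75,0,-2,0,0,0,0],
  ],
)

```text
t: 16.6
eef_pos: [0.4075, 0.0928, 0.0923]
orientation: [-0.015, -2.948, -0.003]
wrist_force: [1.3, 0.4, -6.5]
width: 0.213
```

```bash
python3 - <<'E'
from h import *
st(); go([.42,.09,.17],down(-.6)); go([.425,-.24,.17],down(-.6))
for n,c in (('w12','wrist'),('s12','side')):
    im,m=snap(c,n); np.save(n+'.npy',m,allow_pickle=True)
a=cv2.imread('pics/side0.png')[:,:,::-1]; d=np.abs(im.astype(int)-a).sum(2)
print('diff bottles', d[222:238,200:214].mean(), d[105:132,222:236].mean())
E
```

```text
t 16.6 p [0.4075 0.0928 0.0923] x [-0.981  0.01   0.192] z [-0.192  0.003 -0.981] F [ 1.3  0.4 -6.5] w 0.213 q [ 0.12 -0.21  1.82  0.03  1.73 -1.44]
shift [  2.7  -2.6 -78.7] turn [ 1.740e+01  1.000e-01 -1.791e+02] | 79 180
shift [  2.7  -2.6 -78.7] turn [  0.1 -11.1   0. ] | 79 11
shift [  -5.5 -332.5  -80.6] turn [ 1.740e+01  1.000e-01 -1.791e+02] | 342 180
shift [  -5.5 -332.5  -80.6] turn [  0.1 -11.1   0. ] | 342 11
diff bottles 3.2410714285714284 3.6693121693121693
```

Call:
jog_arm(
  targets=[
    [0,0,-40,0,0,0,0],
    [0,0,-78,0,-5,0,0],
    [0,-40,-80,0,-11,0,0],
    [0,-80,-80,0,-11,0,0],
    [0,-120,-80,0,-11,0,0],
    [0,-160,-80,0,-11,0,0],
    [0,-200,-80,0,-11,0,0],
    [0,-240,-80,0,-11,0,0],
    [-5,-280,-80,0,-11,0,0],
    [-5,-320,-80,0,-11,0,0],
    [-5,-332,-80,0,-11,0,0],
    [-5,-332,-80,0,-11,0,0],
  ],
)

```text
t: 17.7
eef_pos: [0.4248, -0.2426, 0.1685]
orientation: [-0.024, -3.137, -0.002]
wrist_force: [-0.2, 0.7, -6.1]
width: 0.212
```

```bash
python3 - <<'E'
from h import *
st(); go([.425,-.24,.031],down(-.6,-.4))
E
```

```text
t 17.7 p [ 0.4248 -0.2426  0.1685] x [-1.     0.016  0.004] z [-0.004  0.001 -1.   ] F [-0.2  0.7 -6.1] w 0.212 q [-0.59 -0.21  1.67 -0.    1.69 -2.14]
shift [ -0.8   2.4 137.5] turn [-1.000e+00 -1.000e-01  1.797e+02] | 138 180
shift [ -0.8   2.4 137.5] turn [ 0.1 -0.6 -0.3] | 138 1
```

Call:
jog_arm(
  targets=[
    [0,2,40,0,-0.6,0,0],
    [0,2,80,0,-0.6,0,0],
    [0,2,110,0,-0.6,0,0],
    [0,2,125,0,-0.6,0,0],
    [0,2,132,0,-0.6,0,0],
    [0,2,136,0,-0.6,0,0],
    [0,2,138,0,-0.6,0,0],
    [0,2,138,0,-0.6,0,0],
    [0,2,138,0,-0.6,0,0],
  ],
)

```text
t: 18.45
eef_pos: [0.4265, -0.2376, 0.0335]
orientation: [0.016, 3.13, -0.0]
wrist_force: [-0.2, 0.9, -4.2]
width: 0.213
```

```bash
python3 - <<'E'
from h import *
st(); print(arm.read_state()['torque'])
E
```

```text
t 18.45 p [ 0.4265 -0.2376  0.0335] x [-1.     0.01  -0.011] z [ 0.011 -0.    -1.   ] F [-0.2  0.9 -4.2] w 0.213 q [-0.58 -0.15  1.86  0.01  1.42 -2.14]
[ 0.17027824 -0.14930969  0.12634787]
```

Call:
jog_arm(
  targets=[
    [0,0,1.5,0,0,0,0],
    [0,0,3,0,0,0,0],
    [0,0,3.5,0,0,0,0],
    [0,0,3.5,0,0,0,0.4],
    [0,0,3.5,0,0,0,0.7],
    [0,0,3.5,0,0,0,1],
    [0,0,3.5,0,0,0,1],
    [0,0,-10,0,0,0,1],
    [0,0,-40,0,0,0,1],
    [0,0,-80,0,0,0,1],
    [0,0,-120,0,0,0,1],
    [0,0,-160,0,0,0,1],
  ],
)

```text
t: 19.45
eef_pos: [0.4236, -0.2374, 0.1932]
orientation: [0.017, 3.133, 0.002]
wrist_force: [1.6, -0.8, 0.7]
width: 0.998
```

Call:
jog_arm(
  targets=[
    [100,0,0,0,0,0,1],
    [100,0,0,0,0,0,1],
    [100,0,0,0,0,0,1],
    [100,0,0,0,0,0,1],
  ],
)

```text
t: 19.78
eef_pos: [0.3218, -0.2368, 0.1916]
orientation: [0.021, 3.132, -0.001]
wrist_force: [-0.2, -0.6, -0.3]
width: 1.0
```

```bash
python3 - <<'E'
from h import *
st()
im,m=snap('top','top1'); sd,n=snap('side','s13'); w,mw=snap('wrist','w13')
old=cv2.imread('pics/top0.png')[:,:,::-1]
hs=lambda x:cv2.cvtColor(np.ascontiguousarray(x),cv2.COLOR_RGB2HSV)
for nm,lo,hi in (('green',(45,80,25),(90,255,255)),('orange',(8,150,90),(22,255,255)),('blue',(100,150,50),(125,255,255))):
    for X in (old,im):
        k=cv2.inRange(hs(X),lo,hi); k[:, :180]=0; k[:,410:]=0;k[280:]=0
        k=cv2.morphologyEx(k,cv2.MORPH_CLOSE,np.ones((7,7)))
        c=cv2.findContours(k,0,1)[0]
        if c: 
            r=cv2.minAreaRect(max(c,key=cv2.contourArea)); print(nm,np.round(r[0],1),np.round(r[1],1),round(r[2]), on(m,*r[0],.02).round(3))
a=cv2.imread('pics/side0.png')[:,:,::-1]; d=np.abs(sd.astype(int)-a).sum(2); print('bottle diff',d[222:238,200:214].mean(), d[105:132,222:236].mean())
# unit outline in top view: brightness profiles, before/after
def prof(X,r,c): 
    return X[r,c].astype(int).mean(-1)
for X in (old,im):
    G=cv2.cvtColor(np.ascontiguousarray(X),cv2.COLOR_RGB2GRAY).astype(int)
    print('cols@145-160',G[145:160,250:260].mean(0).round().astype(int),G[145:160,322:334].mean(0).round().astype(int)); print('rows',G[128:138,262:320].mean(1).round().astype(int),G[166:180,310:325].mean(1).round().astype(int))
E
```

```text
t 19.78 p [ 0.3218 -0.2368  0.1916] x [-1.     0.013 -0.009] z [ 0.009 -0.001 -1.   ] F [-0.2 -0.6 -0.3] w 1.0 q [-0.72 -0.48  1.84  0.01  1.77 -2.28]
green [219.4 225.1] [9.9 6.3] 14 [0.439 0.28  0.02 ]
green [306. 187.] [ 6. 10.] 90 [ 0.566 -0.013  0.02 ]
orange [385.4 228.4] [ 4.7 41.3] 5 [ 0.426 -0.275  0.02 ]
orange [373. 230.] [40.  4.] 90 [ 0.421 -0.234  0.02 ]
blue [212.5 139. ] [4. 3.] 90 [0.732 0.304 0.02 ]
blue [212.5 139. ] [4. 3.] 90 [0.732 0.304 0.02 ]
bottle diff 6.973214285714286 7.568783068783069
cols@145-160 [110 110 110 108 100  94  99 102 102 102] [102 103 103 103 103 101 104 111 116 115 115 115]
rows [127 127 127 123 110  99  98  98  97  98] [ 99  97  99 101 101  91  70  65  86 105 114 116 116 115]
cols@145-160 [112 112 111 109 102  95  96  98  98  98] [100 100 101 100 100 100 105 113 117 117 117 117]
rows [129 128 125 114 101  96  95  94  94  95] [ 97  99  99  90  67  42  52  86 108 115 116 116 116 116]
```

```bash
python3 -c "
from h import *
print(arm.job_done())"
```

```text
the job is handed in; nothing more can be done
None
```

I levered the front edge up with the bar over the fulcrum and left the bar propping it. I then slid the shim straight in at the yellow mark, took the bar again, let the unit down on the shim and laid the bar flat on the table. The job is handed in at about 20 s of the 72 s allowed, and no verdict was reported.

**Last checks (measured from the pictures):**
- **Shim:** the green band is at about (0.566, -0.013). That puts the nose about 46 mm under the edge and within about 3 mm of the mark.
- **Bar:** the handle is at about (0.42, -0.23), clear of the unit and the fulcrum. I did not view a picture of it lying there.
- **Unit:** its sides did not move in the top view. The front and rear edges shifted back about 1–2 pixels, as expected from the tilt.
- **Bottles:** the blue-cap bottle did not move in the top view. The side-view difference at both bottles rose from about 3 to 7 grey levels between my two checks. I took that as lighting or arm shadow but did not look further.
- **Forces:** the highest wrist reading was about 15 N, when the handle end pressed on the table. The shim went in with almost no force.

**Not checked:** I did not measure the final height of the front edge or view the end scene, because the 12-picture limit was used up. That the unit rests on the shim follows from the shim's position and from the bar reading close to free when it was lowered.

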